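Free the glued lid from the studio vise and close its brush box

TASK

The glue on the box lid held in the bench vise has set. Slide the vise's jaw wide open, take the lid out of the jaw grooves and lay it fully home on the open box it fits, the short wide one; the palette knife lying across that box must first be laid flat on the table. Leave the jaw open, and do not knock over or shift the other things, nor push the boxes about.

Things in the scene. Friction and masses are not known exactly. Their poses are not given: they have to be found in the camera images.
- vise: Low gluing vise fixed to the table; origin at the centre of its wooden board's underside. Board 206 (x) x 156 (y) x 20 mm high; on it two steel jaws 150 mm long along y, tops 49 mm above the table: a fixed one at the -x end and one that slides open along +x. Grooves in both jaws (26 to 39 mm high) hold the long edges of the lid's plate; the jaws' lips lie above them.
- fixed_lip (a point): Middle of the fixed jaw's lip edge (vise x = -59, y = 0 mm, 49 mm high). The lip overhangs the lid's plate by about 9 mm (groove's back at vise x = -68 mm): with the jaw open, slide the lid 10 to 30 mm along the vise's +x from under this lip before lifting it.
- jaw (a joint): Travel of the sliding jaw in m along the vise's +x: 0 closed, 0.050 fully open; it slides stiffly (about 6 N) and stays where it is left. At 0 the back of its groove is at vise x = +10 mm, the inner edge of its lip at +1 mm, its outer face at +37 mm.
- jaw_post (a point): Centre of the top of the round upright wooden post (diameter 20 mm) on the sliding jaw, 105 mm above the table; the post rises 56 mm from the jaw's top. Moves with the jaw; at joint 0 at vise x = +28, y = +58 mm. Push it along the vise's +x to open.
- lid: Wooden lid held in the vise. Origin at the centre of its underside. From below: plug 114 (x) x 54 (y) x 8 mm high, then plate 136 (x) x 76 (y) mm from 8 to 16 mm above the origin, then an upright bar handle 60 (x) x 18 (y) mm from 16 to 58 mm above the origin. In the vise it rests on the board (origin 20 mm up, at vise x = -29 mm), its x along the vise's y.
- short_box: Loose open wooden box 136 (x) x 76 (y) x 55 mm high, walls and floor 7 mm, mouth 122 x 62 mm; origin at the centre of its underside. The lid fits it: seated, the plug is in the mouth and the plate lies on the rim, the lid's origin about 47 mm above the box's origin and its x along the box's x (either way round).
- long_box: Loose open wooden box, longer and narrower: 176 (x) x 60 (y) x 55 mm high; origin at the centre of its underside. Not for this lid; leave it alone.
- long_lid: The long box's lid, lying on the table beside it, handle up: 176 (x) x 60 (y) mm plate, 58 mm high with its handle; origin at the centre of its underside. Leave it alone.
- knife: Palette knife, 161 mm long along its x, starting across the short box's rim. Origin at the underside of the wooden handle, at the balance point: the handle is 90 x 18 x 16 mm high from x = -80 to +10 mm, then a steel blade 20 mm wide and 4 mm thick to x = +81 mm, flush with the handle's underside.
- jar: Glass jar, diameter 42, height 65 mm, near a corner of the short box; origin at the centre of its underside. Bystander.
- tin: Small round tin, diameter 44, height 60 mm, close beside the vise board, on its -y side; origin at the centre of its underside. Bystander.
- mug: White mug, diameter 72, height 85 mm, handle at its +y side reaching about 65 mm from the axis; origin at the centre of its underside. Bystander.
- can: Metal can, diameter 68, height 105 mm; origin at the centre of its underside. Bystander.
- brush_pot: Steel pot, diameter 68, height 80 mm, with brushes standing to 160 mm; origin at the centre of its underside. Bystander.
- oil: Amber bottle, diameter 48, height 100 mm; origin at the centre of its underside. Bystander.
Things that resemble listed ones, but are neither listed nor needed, are in the scene too. What is shaped like the lid but blue or red is not meant.

How it is judged:
On the way, in this order (a step that is already met when the one before it is completed fails the run):
1. the jaw is slid at least 35 mm open while the lid still lies in the vise (value of joint jaw above 0.035 m and z of lid in the frame of vise below 0.03 m and horizontal distance between lid and vise below 0.08 m), for 0.2 s.
2. the lid is lifted clear above the vise jaws (height (world z) of lid above 0.06 m), for 0.1 s.
At the end, for the whole second after the job is handed in: Lid seated on the short box: origin 43 to 50 mm above the box's, within 9 mm horizontally, x axes within 0.15 rad, level within 0.06 rad, at rest; jaw at least 35 mm open; knife flat (within 0.15 rad) and still on the table, its origin below 20 mm (horizontal distance between lid and short_box below 0.009 m and z of lid in the frame of short_box between 0.043 and 0.05 m and angle between the x axis of lid and the x axis of short_box, either way round below 0.15 rad and angle between lid's own z axis and vertical below 0.06 rad and linear speed of each of lid, knife below 0.02 m/s and value of joint jaw above 0.035 m and height (world z) of knife below 0.02 m and angle between knife's own x axis and vertical between 1.42 and 1.72 rad); the robot touches nothing.
It fails at once if a bystander (jar, tin, mug, can, brush pot, oil bottle, long lid, long box) is tipped by more than 0.35 rad (angle between any of jar, tin, mug, can, brush_pot, oil, long_lid, long_box's own z axis and vertical above 0.35 rad).
It fails at once if a bystander is shifted by more than 30 mm (distance of any of jar, tin, mug, can, brush_pot, oil, long_lid, long_box from where it was at the start of the episode above 0.03 m).
It fails at once if the short box is pushed more than 30 mm or tipped (distance of short_box from where it was at the start of the episode above 0.03 m or angle between short_box's own z axis and vertical above 0.25 rad).
It also fails if it takes over 64 s, if anything falls off the work surface, if the arm or the gripper's body presses on something with over 40 N, if the wrist force passes 120 N, or if a joint passes its speed limit or range.

ROBOT

A 6-joint arm with a two-finger parallel gripper is mounted at the origin on the work surface. World frame = base frame: x ahead of the robot, y to its left, z up, the work surface at z = 0. Lengths are in m, angles in rad, forces in N, time in s.
With the tool pointing down it reaches from about 0.35 to 0.775 m from the base axis. Payload 5.5 kg.
Tool frame: the origin (TCP) lies midway between the tips of the shut fingers; the grasp point (between the pads) lies 19 mm behind it; z points along the fingers, y is the line along which they close (so a half turn about z gives the same grasp; the last joint's range is limited). The gripper opens to 85 mm and grips with 20 to 120 N. Pads are 22 mm wide; open, the fingers measure 114 mm over their backs; the gripper's body (76 mm by 85 mm) begins 54 mm behind the grasp point. The pads swing forward as they close: fully open they stand 13 mm farther back than shut.
Start: joints at [-1.338, 0.313, 0.046, 1.304, 0, 1.431], TCP at [0.209, -0.536, 0.231] pointing down, gripper open.
Joint ranges: [-2.76, 2.76], [-0.86, 1.69], [-1.03, 1.26], [-2.2, 2.34], [-1.47, 1.5], [-3.14, 3.14]. Speed limits (rad/s): [2.57, 2.57, 3.14, 3.14, 3.14, 3.14].

INTERFACE

Orientations are given as a unit quaternion [w, x, y, z].
In Python, from workcell import get_state, read_camera, camera_info, hand_in, recognise gives the robot as it stands.
- The arm moves only by the tool arm_command, never from a script. Its argument "moves" is one flat list of numbers, 7 for each row, row after row: the opening, from -1 (shut) to 1 (fully open), then the shift along the tool's x, y, z in mm, then the turn, a rotation vector about the tool's x, y, z in rad. A call has 1 to 8 rows; each row shifts and turns the commanded pose from where the row before left it, along the tool's axes as they then stand; what a row does not reach is not made up. A row lasts 1/8 s, in which the tool goes at most 62.5 mm and 10.7 degrees, less where a joint would pass 70% of its speed; a pose out of reach is approached as far as the arm can. A call with a gripper value outside its range is refused whole. The fingers move at their own pace and stop on an object; "newtons" is the grip in N (left out, the last holds). Time passes only in rows, so rows that do not move let the fingers close. It gives the time, the measured TCP pose, the force, the opening and the grip force at its end, in the units of the state.
- get_state(): the state, without advancing time (a new reading comes with each control period).
- read_camera(name): name is "scene" or "top"; returns (picture, depth): 384x512x3 uint8, blue, green, red; 384x512 float32, m along the optical axis (not along the pixel's ray), 0 where there is no reading.
- camera_info(name): a dict with "fovy" (degrees; the focal length in pixels is half the picture's height over the tangent of half this angle, whatever the lens; pixels are square), "cx", "cy" (the principal point, pixels), "eye" and "orientation" of the camera in the world. Camera axes: x right, y down, z forward; pixel columns grow to the right and rows downward; lengths in m; the calibration is good to about 2 mm. A picture is of the moment at which its call begins. camera_info takes no time and is no camera call.
- hand_in(): hands the job in; it is judged then, once.
Trained networks look in the newest picture that a camera, given by its name, has taken for a name from the list of things; names that differ only in an ending like _2 or _b are one class to them, and where a whole thing is asked for, a point or a joint stands for the part that bears it (a point fixed in the world has none). Each returns a list of dicts, best first, with "confidence" (0 to 1); they miss things now and then, are a little off and sometimes report something else, mostly with a low value. They report only what shows in the picture. A call takes as long as a camera call. They do not tell look-alikes from the thing itself.
- recognise(camera, label): "point" ([column, row] in pixels, amid what is visible of it).
The state is a dict: "clock": time; "joint_pos": joint angles; "qvel": joint speeds; "tau": joint torques, N m; "tcp_pos": TCP position; "orientation": TCP orientation; "wrist_force": force on the tool from outside, world axes, zero at the start; "ft_torque": the same for the moment, N m; "finger_gap": finger opening in m; "grip_force": force on a finger pad.
Only numpy, scipy, OpenCV 4.12 (cv2) and the standard library are available. Lean on these libraries where they do the work, as an engineer would, in place of code of your own. Each camera call takes 0.05 s, during which the arm holds its last target. There are 200 camera calls.

## Working session

There is one attempt and no reset: what is moved stays moved. The work goes in short steps, Python scripts to look and compute and a tool call to move; the robot and the scene stay as the last step left them, time stands still between calls to the robot, and variables do not carry over. Pictures are saved under pics/ and viewed, at most 10 in all, crops included, and the job is handed in when it is done.

Besides the shell and the picture viewer there is one more tool, called after "Request:" as name(argument=value, ...) on one line, values as JSON. arm_command: Moves the arm, as the interface text tells. Its arguments: {"type":"object","properties":{"moves":{"type":"array"},"newtons":{"type":"number"}},"required":["moves"]}

```bash
mkdir -p pics; cat > h.py <<'E'
import numpy as np, cv2
from scipy.spatial.transform import Rotation as R
from workcell import *
def cam(n):
    i=camera_info(n); f=192/np.tan(np.radians(i['fovy'])/2)
    q=np.array(i['orientation'],float)
    M=R.from_quat(q[[1,2,3,0]]).as_matrix() if q.size==4 else q.reshape(3,3)
    return f,i['cx'],i['cy'],np.array(i['eye']),M
def cloud(n,d):
    f,cx,cy,e,M=cam(n); v,u=np.mgrid[:384,:512]
    P=np.stack([(u-cx)/f*d,(v-cy)/f*d,d],-1)@M.T+e
    P[d<=0]=np.nan; return P
def proj(n,X):
    f,cx,cy,e,M=cam(n); c=(np.atleast_2d(X)-e)@M
    return np.c_[c[:,0]/c[:,2]*f+cx,c[:,1]/c[:,2]*f+cy]
E
python3 - <<'E'
from h import *
ims=[]
for n in('scene','top'):
    p,d=read_camera(n); cv2.imwrite(f'pics/{n}0.png',cv2.resize(p,(800,600),interpolation=cv2.INTER_CUBIC)); np.save(f'{n}0.npy',d); cv2.imwrite(f'{n}0raw.png',p)
    print(n,camera_info(n))
    P=cloud(n,d)
    for l in['vise','lid','short_box','long_box','long_lid','knife','jaw_post','jar','tin','mug','can','brush_pot','oil']:
        print(l,[(round(r['confidence'],2),np.round(r['point']).astype(int).tolist(),np.round(P[int(r['point'][1]),int(r['point'][0])],3).tolist()) for r in recognise(n,l)])
s=get_state();print(s)
E
```

```text
scene {'fovy': 56.70404407351118, 'cx': 251.9661832167356, 'cy': 191.24695323982323, 'eye': array([ 1.3229468 , -0.53020658,  0.69771421]), 'orientation': array([-0.43199245,  0.76323877,  0.41977382, -0.23374996])}
vise [(0.62, [274, 227], [0.61, 0.007, 0.034])]
lid [(0.85, [140, 309], [0.713, -0.444, 0.041]), (0.78, [275, 168], [0.284, 0.25, 0.031]), (0.77, [392, 204], [0.723, 0.428, 0.032]), (0.57, [155, 205], [0.282, -0.26, 0.026]), (0.53, [278, 216], [0.585, 0.04, 0.049])]
short_box []
long_box [(0.91, [159, 246], [0.482, -0.317, 0.008]), (0.51, [284, 240], [0.706, -0.024, 0.057])]
long_lid [(0.69, [135, 261], [0.518, -0.398, 0.018]), (0.67, [265, 181], [0.406, 0.116, 0.063])]
knife []
jaw_post [(0.61, [275, 216], [0.587, 0.031, 0.049])]
jar [(0.45, [344, 179], [0.52, 0.396, 0.043])]
tin [(0.57, [239, 272], [0.777, -0.214, 0.093]), (0.53, [286, 242], [0.715, -0.023, 0.056]), (0.33, [262, 223], [0.602, -0.033, 0.06])]
mug [(0.9, [353, 225], [0.767, 0.185, 0.069])]
can [(0.66, [242, 271], [0.78, -0.21, 0.096])]
brush_pot [(0.94, [265, 177], [0.405, 0.116, 0.08])]
oil [(0.62, [201,
[... 1417 characters left out ...]
'clock': 1.4, 'joint_pos': array([-1.33758293e+00,  3.13243917e-01,  4.60801663e-02,  1.30363810e+00,
       -1.52640825e-05,  1.43118309e+00]), 'qvel': array([-0.00039361, -0.00062911, -0.00025127,  0.00074982,  0.00102041,
        0.00032576]), 'tau': array([ 3.26856652e-04, -4.80462492e+01,  2.98811620e+01,  4.92788458e-04,
       -7.00796545e-05, -1.51863855e-06]), 'tcp_pos': array([ 0.20942619, -0.53551975,  0.23129005]), 'orientation': array([-2.39966795e-06,  9.82675294e-01,  1.85335551e-01, -7.75279363e-06]), 'wrist_force': array([ 0.2893609 , -0.32418048, -0.32029066]), 'ft_torque': array([ 0.01798836, -0.01727459, -0.01011575]), 'grip_force': 0.0, 'finger_gap': 0.08557332097009865}
```

View pics/scene0.png

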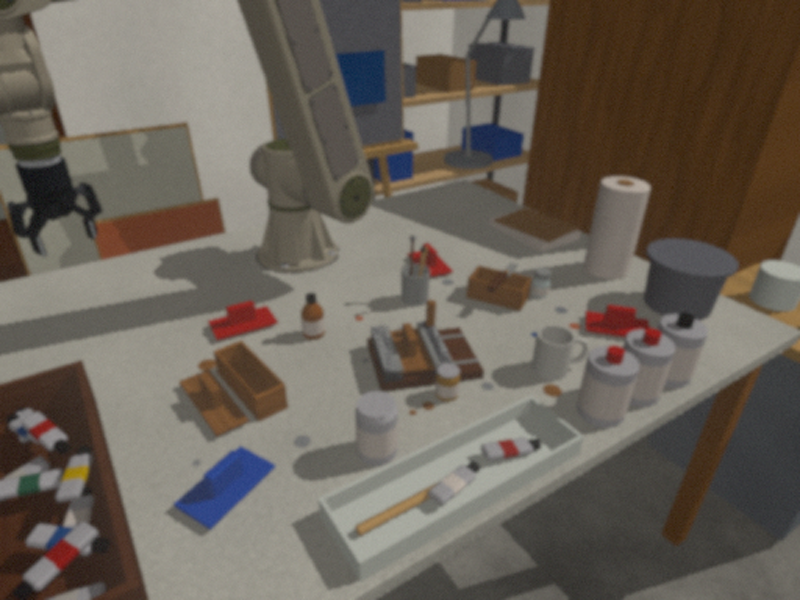

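View pics/top0.png

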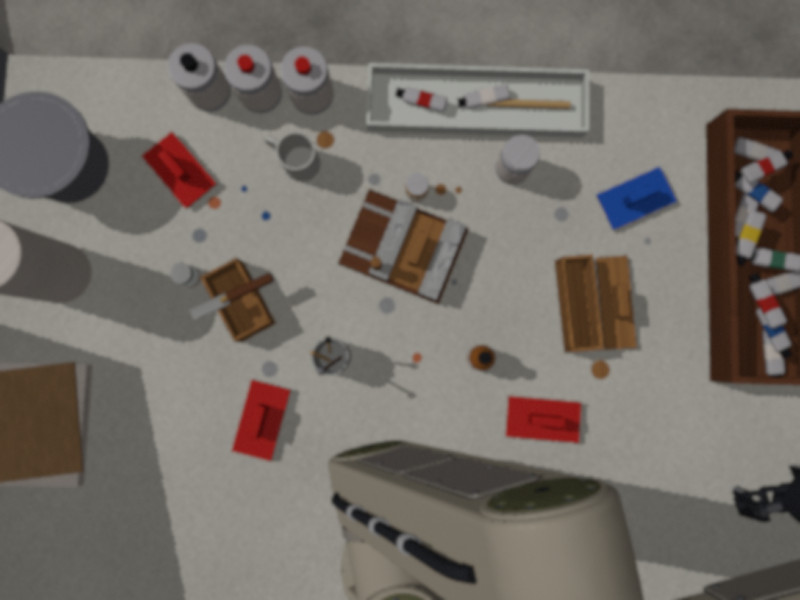

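Lid candidates in the raw top picture (512 px wide) are red (113,107), blue (406,127), red (351,267), red (164,270), the long lid (397,194) and the brown one in the vise (265,158). I choose (265,158), which is brown and held between the jaws. The short wide box is at (153,194), with the knife across it. The vise's +x points left in the picture, about world +y. Next I check the choice in a crop and measure.

```bash
cat > m.py <<'E'
from h import *
p=cv2.imread('top0raw.png'); P=cloud('top',np.load('top0.npy')); S=cloud('scene',np.load('scene0.npy'))
A=p[110:230,105:305]; A=cv2.resize(A,(800,480),interpolation=cv2.INTER_CUBIC); cv2.imwrite('pics/crop1.png',A)
def pts(c,r,z0,z1,C=P):
    m=(np.hypot(C[...,0]-c[0],C[...,1]-c[1])<r)&(C[...,2]>z0)&(C[...,2]<z1); return C[m]
def rect(X): 
    (c,s,a)=cv2.minAreaRect((X[:,:2]*1000).astype(np.float32)); return np.round(c,1),np.round(s,1),round(a,1)
Z=P[...,2]*1000
def comp(seed,z0,z1):
    m=((Z>z0)&(Z<z1)).astype(np.uint8); n,L=cv2.connectedComponents(m,connectivity=4)
    l=L[seed[1],seed[0]]; return P[L==l] if l else np.zeros((0,3))
print('table z',np.nanmedian(P[215:225,240:260,2]))
for nm,sd,z0,z1 in[('jawfixed',(290,163),43,55),('jawmov',(253,147),43,55),('vise',(231,155),12,60),('visecomp jaws+',(290,163),12,120),('box',(137,185),42,62),('longbox',(362,195),45,60)]:
    X=comp(sd,z0,z1); print(nm,len(X), rect(X) if len(X)>5 else '')
for nm,c,z0,z1 in[('post',(.56,.075),95,115),('hand',(.58,0),70,85),('knifehandle',(.48,.32),66,75),]:
    X=pts(c,.08,z0/1000,z1/1000); print(nm,len(X),rect(X) if len(X)>3 else '')
    X=pts(c,.08,z0/1000,z1/1000,S); print(' scene',nm,len(X),rect(X) if len(X)>3 else '')
np.set_printoptions(linewidth=260)
print(Z[168:222:2,124:180:2].astype(int))
E
python3 m.py
```

```text
table z -0.0008022694086751159
jawfixed 627 (array([559. , -60.7]), array([ 35.4, 150.3]), 69.7)
jawmov 586 (array([592.6,  30.8]), array([ 36.2, 149.5]), 69.6)
vise 3476 (array([585.6,  11.6]), array([205.8, 156.6]), 69.6)
visecomp jaws+ 3669 (array([585.6,  11.6]), array([205.8, 156.6]), 69.6)
box 0 
longbox 461 (array([ 484.6, -316.7]), array([175.9,  61.2]), 6.4)
post 41 (array([540.9,  58.9]), array([17.4, 17.8]), 44.9)
 scene post 26 (array([547.4,  56.8]), array([18. , 19.4]), 3.1)
hand 142 (array([554.,   7.]), array([ 40. , 114.1]), 39.2)
 scene hand 99 (array([563.4,   6.2]), array([ 46.8, 104.7]), 32.8)
knifehandle 188 (array([491.6, 291.5]), array([17.9, 97.9]), 28.2)
 scene knifehandle 50 (array([499.4, 284.8]), array([17.5, 76.4]), 26.4)
[[                   1                    2                   -3                    1                    0                   -2                    0                   -2                   -2                   -1                   -2                   52
                    53                   51                   53                   4
[... 15129 characters left out ...]
0]
 [                  -6                   -3                    2                   -2                    2                    0                    1                    0                   -2                    1                    0                    0
                     0                   -2                   -4                    0                    2                   -3                    0                   -3                    0                    3                    0                    0
                     0                   -5                    1                   -2]]m.py:19: RuntimeWarning: invalid value encountered in cast
  print(Z[168:222:2,124:180:2].astype(int))
```

View pics/crop1.png

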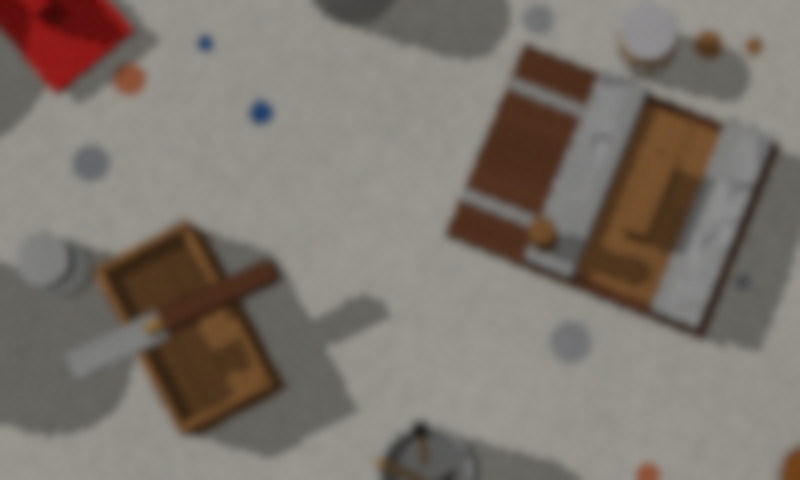

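The crop shows the brown lid at crop (655,190), gripped between the grey jaws with its handle up and the post at (543,232). The short box is at (190,330), the knife across it with its blade at (110,345), and the jar is at (45,262). That confirms the choice. Next I fit the box and knife and work out the approach to the post.

```bash
cat > plan.py <<'E'
from h import *
def axes(yaw): 
    c,s=np.cos(yaw),np.sin(yaw); return np.array([c,s]),np.array([s,-c])
def plan(p1,yaw1,n,p0=None,yaw0=None):
    """n equal-ish rows tool shifts (mm) from current to p1,yaw1(deg); tool down"""
    s=get_state(); q=s['orientation']
    if p0 is None: p0=s['tcp_pos']
    M=R.from_quat(np.array(q)[[1,2,3,0]]).as_matrix()
    if yaw0 is None: yaw0=np.degrees(np.arctan2(M[1,0],M[0,0]))
    d=(np.array(p1)-p0)*1000; dy=(yaw1-yaw0+180)%360-180
    print('yaw0',round(yaw0,1),'d',d.round(1),'dyaw',round(dy,1),'tilt',M[2].round(3))
    for k in range(n):
        x,y=axes(np.radians(yaw0+dy*k/n)); print([round(float(d[:2]@x)/n,1),round(float(d[:2]@y)/n,1),round(-d[2]/n,1),round(-np.radians(dy)/n,4)])
vc=np.array([.5856,.0116]);vx=np.array([np.cos(np.radians(69.6)),np.sin(np.radians(69.6))]);vy=np.array([-vx[1],vx[0]])
def V(x,y): return vc+vx*x/1000+vy*y/1000
E
python3 - <<'E'
from plan import *
p=cv2.imread('top0raw.png'); P=cloud('top',np.load('top0.npy')); S=cloud('scene',np.load('scene0.npy'))
kc=np.array([.4916,.2915]);kd=np.array([-.473,.881]);kn=np.array([.881,.473])
def r(X): c,s,a=cv2.minAreaRect((X[:,:2]*1000).astype(np.float32)); return np.round(c,1),np.round(s,1),round(a,1)
for n,C in(('top',P),('scene',S)):
    X=C.reshape(-1,3); X=X[np.isfinite(X[:,0])]
    off=(X[:,:2]-kc)@kn; al=(X[:,:2]-kc)@kd
    b=X[(np.hypot(X[:,0]-.472,X[:,1]-.317)<.09)&(abs(off)>.016)&(X[:,2]>.047)&(X[:,2]<.062)]
    print(n,'box',len(b),r(b))
    k=X[(abs(off)<.016)&(X[:,2]>.050)&(abs(al)<.2)]; print('knife all',len(k),r(k))
    h=k[k[:,2]>.063]; print('handle',r(h)); t=np.array([(h[:,:2]-kc)@kd]);a=(k[:,:2]-kc)@kd; print('handle ext',t.min(),t.max(),'knife ext',a.min(),a.max())
for l,(u,v) in dict(mug=(190,97),place=(190,140),pot=(210,228),jar=(117,174)).items(): print(l,P[v,u].round(3))
plan([*V(-12,58),.18],159.6,14)
E
```

```text
top box 326 (array([472.1, 325.5]), array([147.8,  97.4]), 30.5)
knife all 416 (array([477.9, 317. ]), array([ 30.2, 160.7]), 28.4)
handle (array([479. , 316.3]), array([ 18.7, 156.9]), 27.1)
handle ext -0.05064841436503455 0.10635772995684215 knife ext -0.05141288815826711 0.1092840640177576
scene box 142 (array([477. , 318.9]), array([143.4,  93.3]), 31.0)
knife all 135 (array([478.1, 314.3]), array([ 30.9, 164.9]), 26.6)
handle (array([497.2, 288.7]), array([ 17.9, 102. ]), 26.4)
handle ext -0.056366520932779135 0.04588098937729713 knife ext -0.056366520932779135 0.10857399853753912
mug [0.766 0.222 0.004]
place [0.635 0.217 0.   ]
pot [0.375 0.146 0.008]
jar [0.518 0.406 0.069]
yaw0 21.4 d [317.6 556.1 -51.3] dyaw 138.2 tilt [-0. -0. -1.]
[35.6, -28.7, np.float64(3.7), np.float64(-0.1723)]
[40.0, -22.2, np.float64(3.7), np.float64(-0.1723)]
[43.2, -15.0, np.float64(3.7), np.float64(-0.1723)]
[45.1, -7.4, np.float64(3.7), np.float64(-0.1723)]
[45.7, 0.5, np.float64(3.7), np.float64(-0.1723)]
[45.0, 8.3, np.float64(3.7), np.float64(-0.1723)]
[42.9, 15.9, np.float64(3.7), np.float64(-0.1723)]
[39.5, 23.0, np.float64(3.7), np.float64(-0.1723)]
[35.0, 29.5, np.float64(3.7), np.float64(-0.1723)]
[29.4, 35.0, np.float64(3.7), np.float64(-0.1723)]
[23.0, 39.5, np.float64(3.7), np.float64(-0.1723)]
[15.9, 42.9, np.float64(3.7), np.float64(-0.1723)]
[8.3, 45.0, np.float64(3.7), np.float64(-0.1723)]
[0.4, 45.7, np.float64(3.7), np.float64(-0.1723)]
```

Request:
arm_command(moves=[-1, 35.6, -28.7, 3.7, 0, 0, -0.1723, -1, 40, -22.2, 3.7, 0, 0, -0.1723, -1, 43.2, -15, 3.7, 0, 0, -0.1723, -1, 45.1, -7.4, 3.7, 0, 0, -0.1723, -1, 45.7, 0.5, 3.7, 0, 0, -0.1723, -1, 45, 8.3, 3.7, 0, 0, -0.1723, -1, 42.9, 15.9, 3.7, 0, 0, -0.1723, -1, 39.5, 23, 3.7, 0, 0, -0.1723], newtons=40)

```text
clock: 2.4
tcp_pos: [0.3916, -0.2167, 0.2018]
orientation: [0.0, 0.638, 0.77, -0.0]
wrist_force: [1.9, -0.4, -0.1]
finger_gap: 0.0002
grip_force: 0.0
```

Request:
arm_command(moves=[-1, 35, 29.5, 3.7, 0, 0, -0.1723, -1, 29.4, 35, 3.7, 0, 0, -0.1723, -1, 23, 39.5, 3.7, 0, 0, -0.1723, -1, 15.9, 42.9, 3.7, 0, 0, -0.1723, -1, 8.3, 45, 3.7, 0, 0, -0.1723, -1, 0.4, 45.7, 3.7, 0, 0, -0.1723, -1, 0, 0, 0, 0, 0, 0])

```text
clock: 3.28
tcp_pos: [0.528, 0.0227, 0.179]
orientation: [-0.0, 0.175, 0.985, 0.0]
wrist_force: [-0.5, 0.0, -0.0]
finger_gap: -0.0003
grip_force: 0.0
```

```bash
python3 - <<'E'
from plan import *
s=get_state();print(s['tcp_pos'],s['joint_pos'],s['finger_gap'],s['clock'])
plan([*V(-12,58),.068],159.6,1)
E
```

```text
[0.52798613 0.02272144 0.17903855] [-1.09111457e-01  2.45198670e-01 -1.75412874e-01  1.15019288e+00
  2.71204859e-04  2.42743432e-01] -0.0002648182234272197 3.275
yaw0 159.8 d [  -0.9   -2.2 -111. ] dyaw -0.2 tilt [ 0.  0. -1.]
[0.1, -2.3, np.float64(111.0), np.float64(0.0042)]
```

Request:
arm_command(moves=[-1, 0, -2, 28, 0, 0, 0, -1, 0, 0, 28, 0, 0, 0, -1, 0, 0, 28, 0, 0, 0, -1, 0, 0, 27, 0, 0, 0, -1, 0, 6, 0, 0, 0, 0, -1, 0, 6, 0, 0, 0, 0, -1, 0, 6, 0, 0, 0, 0, -1, 0, 0, 0, 0, 0, 0])

```text
clock: 4.28
tcp_pos: [0.5336, 0.0358, 0.0695]
orientation: [0.001, 0.177, 0.984, 0.0]
wrist_force: [1.0, 0.4, -1.1]
finger_gap: -0.0001
grip_force: 0.0
```

Request:
arm_command(moves=[-1, 0, 6, 0, 0, 0, 0, -1, 0, 6, 0, 0, 0, 0, -1, 0, 6, 0, 0, 0, 0, -1, 0, 6, 0, 0, 0, 0, -1, 0, 5, 0, 0, 0, 0, -1, 0, 5, 0, 0, 0, 0, -1, 0, 0, 0, 0, 0, 0])

```text
clock: 5.15
tcp_pos: [0.5446, 0.0666, 0.069]
orientation: [0.0, 0.178, 0.984, -0.001]
wrist_force: [-1.9, -3.9, 4.5]
finger_gap: 0.0001
grip_force: 2.4
```

```bash
python3 - <<'E'
from plan import *
s=get_state();print(s['tcp_pos'],s['wrist_force'],s['clock'], 'vise xy',[(s['tcp_pos'][:2]-vc)@vx*1000,(s['tcp_pos'][:2]-vc)@vy*1000])
p,d=read_camera('top');P=cloud('top',d)
m=((P[...,2]>.043)&(P[...,2]<.055)).astype(np.uint8)
X=P[m>0]; v=np.c_[(X[:,:2]-vc)@vx,(X[:,:2]-vc)@vy]*1000
w=v[(abs(v[:,1])<75)&(v[:,0]>0)&(v[:,0]<105)]; print('jaw ext',np.percentile(w[:,0],[2,50,98]))
E
```

```text
[0.54460529 0.06656265 0.06896447] [-1.86545592 -3.87451603  4.52930729] 5.15 vise xy [np.float64(37.22589214230347), np.float64(57.58204244151111)]Traceback (most recent call last):
  File "<stdin>", line 6, in <module>
    return _quantile_unchecked(
        a, q, axis, out, overwrite_input, method, keepdims, weights)
    return _ureduce(a,
                    func=_quantile_ureduce_func,
    ...<5 lines>...
                    overwrite_input=overwrite_input,
                    method=method)
    r = func(a, **kwargs)
    result = _quantile(arr,
                       quantiles=q,
    ...<2 lines>...
                       out=out,
                       weights=wgt)
    slices_having_nans = np.isnan(arr[-1, ...])
                                  ~~~^^^^^^^^^
IndexError: index -1 is out of bounds for axis 0 with size 0
```

Request:
arm_command(moves=[-1, 0, 6, 0, 0, 0, 0, -1, 0, 5, 0, 0, 0, 0, -1, 0, 0, 0, 0, 0, 0])

```text
clock: 5.58
tcp_pos: [0.5485, 0.0772, 0.0688]
orientation: [0.0, 0.177, 0.984, -0.0]
wrist_force: [-2.4, -3.9, 3.8]
finger_gap: 0.0
grip_force: 2.3
```

```bash
cat > jaw.py <<'E'
from plan import *
s=get_state();print(s['tcp_pos'],s['wrist_force'],s['clock'], 'vise xy',[(s['tcp_pos'][:2]-vc)@vx*1000,(s['tcp_pos'][:2]-vc)@vy*1000])
for n in('scene','top'):
    p,d=read_camera(n);P=cloud(n,d)
    X=P[(P[...,2]>.044)&(P[...,2]<.053)]; v=np.c_[(X[:,:2]-vc)@vx,(X[:,:2]-vc)@vy]*1000
    w=v[(abs(v[:,1])<73)&(v[:,0]>0)&(v[:,0]<105)]; print(n,'jaw ext',len(w),np.percentile(w[:,0],[2,50,98]) if len(w)>5 else '')
E
python3 jaw.py
```

```text
[0.54851464 0.07716557 0.06881702] [-2.36693816 -3.90183833  3.78886389] 5.575 vise xy [np.float64(48.526508283049225), np.float64(57.61376305709965)]
scene jaw ext 294 [43.4893282  60.02799664 78.04665204]
top jaw ext 3
```

Request:
arm_command(moves=[-1, 0, 4, 0, 0, 0, 0, -1, 0, 2, 0, 0, 0, 0, -1, 0, 0, 0, 0, 0, 0, -1, 0, -8, 0, 0, 0, 0, -1, 0, -8, -20, 0, 0, 0, -1, 0, 0, -50, 0, 0, 0, -1, 0, 0, -60, 0, 0, 0])

```text
clock: 6.55
tcp_pos: [0.5437, 0.0683, 0.1983]
orientation: [-0.002, 0.177, 0.984, 0.0]
wrist_force: [1.3, -1.0, 1.0]
finger_gap: -0.0002
grip_force: 0.0
```

```bash
python3 jaw.py; python3 - <<'E'
from plan import *
plan([.4795,.314,.2],208.4-180,14)
plan([.4795,.314,.2],208.4,6)
E
```

```text
[0.54373098 0.06834174 0.19831272] [ 1.25009319 -1.0348017   1.00812301] 6.55 vise xy [np.float64(38.588644139518586), np.float64(59.02165941575348)]
scene jaw ext 291 [49.12176567 65.24111379 83.56276261]
top jaw ext 0 
yaw0 159.6 d [-69.1 245.6  -5.1] dyaw -131.2 tilt [-0.011  0.005 -1.   ]
[10.7, 14.7, np.float64(0.4), np.float64(0.1635)]
[13.0, 12.8, np.float64(0.4), np.float64(0.1635)]
[14.9, 10.5, np.float64(0.4), np.float64(0.1635)]
[16.4, 7.9, np.float64(0.4), np.float64(0.1635)]
[17.5, 5.1, np.float64(0.4), np.float64(0.1635)]
[18.1, 2.2, np.float64(0.4), np.float64(0.1635)]
[18.2, -0.7, np.float64(0.4), np.float64(0.1635)]
[17.8, -3.7, np.float64(0.4), np.float64(0.1635)]
[17.0, -6.6, np.float64(0.4), np.float64(0.1635)]
[15.7, -9.2, np.float64(0.4), np.float64(0.1635)]
[14.0, -11.7, np.float64(0.4), np.float64(0.1635)]
[11.9, -13.8, np.float64(0.4), np.float64(0.1635)]
[9.5, -15.6, np.float64(0.4), np.float64(0.1635)]
[6.8, -16.9, np.float64(0.4), np.float64(0.1635)]
yaw0 159.6 d [-69.1 245.6  -5.1] dyaw 48.8 tilt [-0.011  0.005 -1.   ]
[25.1, 34.3, np.float64(0.9), np.float64(-0.142)]
[20.0, 37.6, np.float64(0.9), np.float64(-0.142)]
[14.4, 40.0, np.float64(0.9), np.float64(-0.142)]
[8.6, 41.6, np.float64(0.9), np.float64(-0.142)]
[2.7, 42.4, np.float64(0.9), np.float64(-0.142)]
[-3.4, 42.4, np.float64(0.9), np.float64(-0.142)]
```

```bash
python3 - <<'E'
from plan import *
plan([.4805,.312,.14],118.2,5)
E
```

```text
yaw0 159.6 d [-68.1 243.6 -65.1] dyaw -41.4 tilt [-0.011  0.005 -1.   ]
[29.8, 40.9, np.float64(13.0), np.float64(0.1445)]
[35.3, 36.2, np.float64(13.0), np.float64(0.1445)]
[40.2, 30.7, np.float64(13.0), np.float64(0.1445)]
[44.2, 24.6, np.float64(13.0), np.float64(0.1445)]
[47.3, 18.0, np.float64(13.0), np.float64(0.1445)]
```

Request:
arm_command(moves=[-0.06, 29.8, 40.9, 13, 0, 0, 0.1445, -0.06, 35.3, 36.2, 13, 0, 0, 0.1445, -0.06, 40.2, 30.7, 13, 0, 0, 0.1445, -0.06, 44.2, 24.6, 13, 0, 0, 0.1445, -0.06, 47.3, 18, 13, 0, 0, 0.1445, -0.06, 0, 0, 0, 0, 0, 0, -0.06, 0, 0, 0, 0, 0, 0])

```text
clock: 7.52
tcp_pos: [0.4764, 0.3117, 0.1329]
orientation: [-0.0, 0.513, 0.858, -0.0]
wrist_force: [0.7, 0.1, 1.1]
finger_gap: 0.0402
grip_force: 0.0
```

```bash
python3 - <<'E'
from plan import *
print(get_state()['tcp_pos'],get_state()['finger_gap'])
plan([.4805,.312,.044],118.2,1)
E
```

```text
[0.47636937 0.31166297 0.13286661] 0.040169603070822284
yaw0 118.3 d [  4.1   0.3 -88.9] dyaw -0.1 tilt [ 0.    -0.001 -1.   ]
[-1.7, 3.8, np.float64(88.9), np.float64(0.0014)]
```

Request:
arm_command(moves=[-0.06, -1.7, 3.8, 30, 0, 0, 0, -0.06, 0, 0, 30, 0, 0, 0, -0.06, 0, 0, 28, 0, 0, 0, -0.06, 0, 0, 0, 0, 0, 0, -1, 0, 0, 0, 0, 0, 0, -1, 0, 0, 0, 0, 0, 0, -1, 0, 0, 0, 0, 0, 0, -1, 0, 0, 0, 0, 0, 0], newtons=40)

```text
clock: 8.52
tcp_pos: [0.4822, 0.3122, 0.047]
orientation: [0.001, 0.514, 0.858, 0.001]
wrist_force: [0.4, -2.5, 6.3]
finger_gap: 0.0172
grip_force: 41.5
```

Request:
arm_command(moves=[-1, 0, 0, -15, 0, 0, 0, -1, 0, 0, -25, 0, 0, 0, -1, 0, 0, -30, 0, 0, 0, -1, 0, 0, 0, 0, 0, 0])

```text
clock: 9.02
tcp_pos: [0.4826, 0.3131, 0.1186]
orientation: [0.001, 0.514, 0.858, 0.002]
wrist_force: [0.3, 0.0, -1.1]
finger_gap: 0.0172
grip_force: 40.6
```

```bash
python3 - <<'E'
from plan import *
s=get_state();print(s['finger_gap'],s['grip_force'])
p,d=read_camera('scene'); cv2.imwrite('pics/s1.png',cv2.resize(p[110:270,200:412],(800,604))[:600])
plan([.628,.215,.13],118.2,4)
E
```

```text
0.01724622750210923 40.616605281829834
yaw0 118.2 d [146.3 -97.6  13.1] dyaw 0.0 tilt [-0.     0.003 -1.   ]
[-38.8, 20.7, np.float64(-3.3), np.float64(-0.0)]
[-38.8, 20.7, np.float64(-3.3), np.float64(-0.0)]
[-38.8, 20.7, np.float64(-3.3), np.float64(-0.0)]
[-38.8, 20.7, np.float64(-3.3), np.float64(-0.0)]
```

View pics/s1.png

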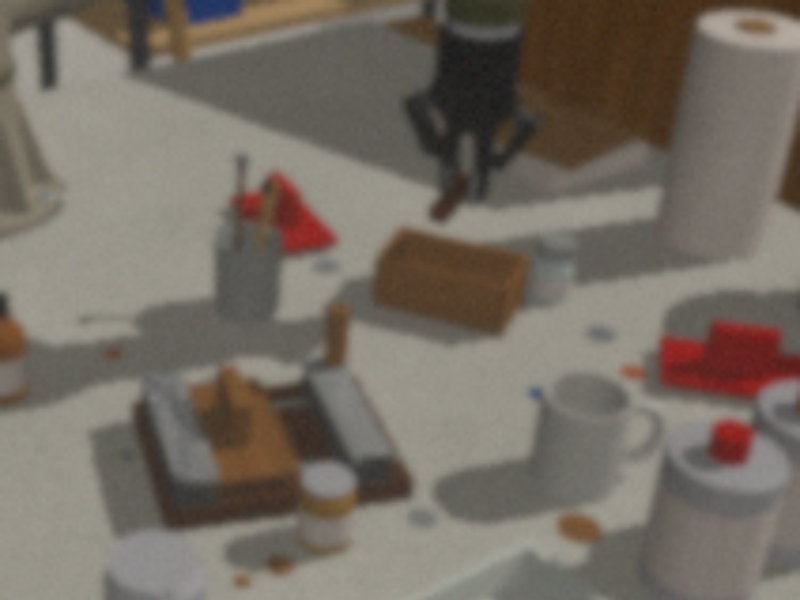

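The knife is held clear at (450,190), the jaw is open with its post at (338,335), and the box, jar and tin still stand.

Request:
arm_command(moves=[-1, -38.8, 20.7, -3, 0, 0, 0, -1, -38.8, 20.7, 0, 0, 0, 0, -1, -38.8, 20.7, 0, 0, 0, 0, -1, -38.8, 20.7, 0, 0, 0, 0, -1, 0, 0, 40, 0, 0, 0, -1, 0, 0, 40, 0, 0, 0, -1, 0, 0, 20, 0, 0, 0, -1, 0, 0, 0, 0, 0, 0])

```text
clock: 10.07
tcp_pos: [0.6242, 0.2137, 0.0149]
orientation: [-0.003, 0.514, 0.858, -0.002]
wrist_force: [0.4, -0.2, 0.2]
finger_gap: 0.0173
grip_force: 40.6
```

Request:
arm_command(moves=[-1, 0, 0, 8, 0, 0, 0, -1, 0, 0, 4, 0, 0, 0, -1, 0, 0, 2, 0, 0, 0, -1, 0, 0, 0, 0, 0, 0])

```text
clock: 10.58
tcp_pos: [0.6274, 0.2143, 0.0048]
orientation: [0.0, 0.514, 0.858, 0.0]
wrist_force: [-0.0, -0.1, -0.7]
finger_gap: 0.0169
grip_force: 40.6
```

Request:
arm_command(moves=[-1, 0, 0, 3.5, 0, 0, 0, -1, 0, 0, 0, 0, 0, 0, -0.3, 0, 0, 0, 0, 0, 0, -0.06, 0, 0, 0, 0, 0, 0, -0.06, 0, 0, 0, 0, 0, 0, -0.06, 0, 0, -30, 0, 0, 0, -0.06, 0, 0, -60, 0, 0, 0, -0.06, 0, 0, -60, 0, 0, 0])

```text
clock: 11.58
tcp_pos: [0.6268, 0.2141, 0.1521]
orientation: [-0.0, 0.514, 0.858, -0.0]
wrist_force: [2.1, 1.6, 0.5]
finger_gap: 0.04
grip_force: 0.0
```

Request:
arm_command(moves=[-0.06, 50, -20, -20, 0, 0, 0, -0.06, 0, 0, 0, 0, 0, 0])

```text
clock: 11.82
tcp_pos: [0.585, 0.2512, 0.1743]
orientation: [0.001, 0.512, 0.859, 0.002]
wrist_force: [0.8, 0.2, 0.2]
finger_gap: 0.0404
grip_force: 0.0
```

```bash
python3 - <<'E'
from plan import *
print(get_state()['tcp_pos'])
p,d=read_camera('scene'); P=cloud('scene',d); cv2.imwrite('pics/s2.png',cv2.resize(p[130:270,230:416],(797,600)))
def r(X): c,s,a=cv2.minAreaRect((X[:,:2]*1000).astype(np.float32)); return np.round(c,1),np.round(s,1),round(a,1)
p2,d2=read_camera('top'); P2=cloud('top',d2); np.save('top2.npy',d2)
for n,C in(('scene',P),('top',P2)):
    X=C.reshape(-1,3); X=X[np.isfinite(X[:,0])]
    j=np.hypot(X[:,0]-.518,X[:,1]-.41)>.033
    b=X[j&(np.hypot(X[:,0]-.472,X[:,1]-.317)<.09)&(X[:,2]>.047)&(X[:,2]<.062)]
    print(n,'box',len(b),r(b))
    k=X[(np.hypot(X[:,0]-.628,X[:,1]-.215)<.09)&(X[:,2]>.010)&(X[:,2]<.04)]
    print('knife',len(k),r(k) if len(k)>4 else '',np.percentile(k[:,2],[5,50,95]) if len(k) else '')
E
```

```text
[0.58501554 0.25120406 0.17427812]
scene box 188 (array([476.7, 313.2]), array([136.8,  83.3]), 29.9)
knife 88 (array([639.1, 190.6]), array([ 18. , 100.2]), 28.8) [0.01071228 0.01367788 0.01618288]
top box 8 (array([440. , 251.8]), array([17.5,  3.6]), 14.2)
knife 222 (array([659.5, 190.7]), array([ 87.4, 109.6]), 89.1) [0.01076211 0.01422848 0.03244881]
```

View pics/s2.png

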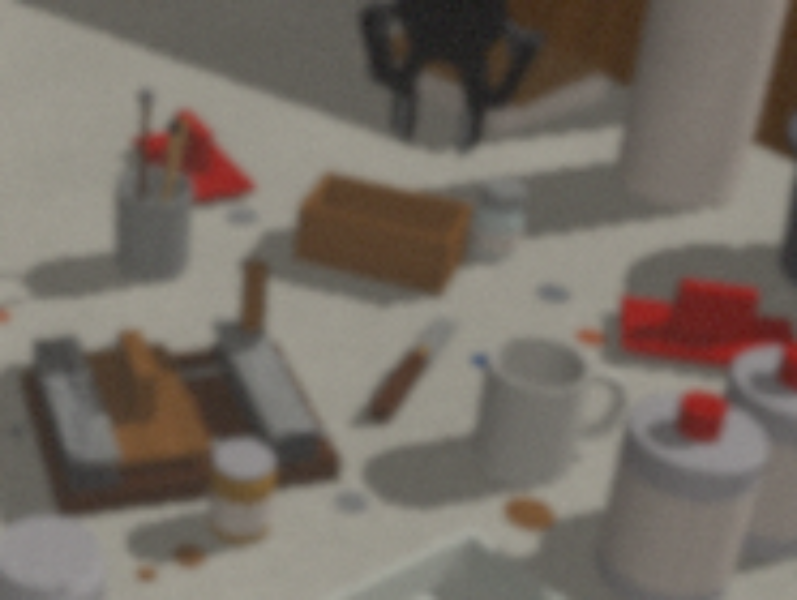

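The knife lies flat at (410,375), the lid is still in the vise at (150,400), and the box and jar are in place.

```bash
python3 - <<'E'
from plan import *
plan([*V(-29,0),.15],159.6,6)
E
```

```text
yaw0 118.2 d [ -10.3 -264.9  -21.4] dyaw 41.4 tilt [-0.001  0.001 -1.   ]
[-38.1, -22.4, np.float64(3.6), np.float64(-0.1203)]
[-35.1, -26.8, np.float64(3.6), np.float64(-0.1203)]
[-31.6, -30.8, np.float64(3.6), np.float64(-0.1203)]
[-27.7, -34.4, np.float64(3.6), np.float64(-0.1203)]
[-23.4, -37.5, np.float64(3.6), np.float64(-0.1203)]
[-18.7, -40.0, np.float64(3.6), np.float64(-0.1203)]
```

Request:
arm_command(moves=[-0.06, -38.1, -22.4, 3.6, 0, 0, -0.1203, -0.06, -35.1, -26.8, 3.6, 0, 0, -0.1203, -0.06, -31.6, -30.8, 3.6, 0, 0, -0.1203, -0.06, -27.7, -34.4, 3.6, 0, 0, -0.1203, -0.06, -23.4, -37.5, 3.6, 0, 0, -0.1203, -0.06, -18.7, -40, 3.6, 0, 0, -0.1203, -0.06, 0, 0, 0, 0, 0, 0, -0.06, 0, 0, 0, 0, 0, 0])

```text
clock: 12.92
tcp_pos: [0.5751, -0.0163, 0.1484]
orientation: [-0.001, 0.179, 0.984, 0.0]
wrist_force: [0.6, -0.5, -0.0]
finger_gap: 0.04
grip_force: 0.0
```

```bash
python3 - <<'E'
from plan import *
print(get_state()['tcp_pos'],get_state()['finger_gap'])
plan([*V(-29,0),.05],159.6,1)
# box from top, grid-fit of rectangle outline
n='top';p,d=read_camera(n);C=cloud(n,d);X=C.reshape(-1,3); X=X[np.isfinite(X[:,0])]
j=np.hypot(X[:,0]-.518,X[:,1]-.41)>.033
b=X[j&(np.hypot(X[:,0]-.472,X[:,1]-.317)<.09)&(X[:,2]>.047)&(X[:,2]<.062)]
c,s,a=cv2.minAreaRect((b[:,:2]*1000).astype(np.float32));print(n,len(b),c,s,a)
jj=X[(np.hypot(X[:,0]-.518,X[:,1]-.41)<.035)&(X[:,2]>.055)];print('jar',jj.mean(0),len(jj))
n='scene';p,d=read_camera(n);C=cloud(n,d);X=C.reshape(-1,3);X=X[np.isfinite(X[:,0])]
h=X[(np.hypot(*(X[:,:2]-V(-29,0)).T)<.05)&(X[:,2]>.06)&(X[:,2]<.085)];print('handle scene',len(h),cv2.minAreaRect((h[:,:2]*1000).astype(np.float32)))
E
```

```text
[ 0.57509236 -0.01634076  0.14844925] 0.03995189276814853
yaw0 159.4 d [  0.4   0.8 -98.4] dyaw 0.2 tilt [ 0.002 -0.    -1.   ]
[-0.1, 0.9, np.float64(98.4), np.float64(-0.0035)]
top 388 (472.71484375, 313.51422119140625) (136.6669921875, 76.9512710571289) 30.11250114440918
jar [0.51583477 0.41079588 0.06381478] 152
handle scene 102 ((576.65771484375, -15.69405746459961), (17.874866485595703, 60.97740936279297), 69.9710693359375)
```

Request:
arm_command(moves=[-0.06, 0, 0.9, 30, 0, 0, 0, -0.06, 0, 0, 30, 0, 0, 0, -0.06, 0, 0, 25, 0, 0, 0, -0.06, 0, 0, 13, 0, 0, 0, -0.06, 0, 0, 0, 0, 0, 0, -1, 0, 0, 0, 0, 0, 0, -1, 0, 0, 0, 0, 0, 0, -1, 0, 0, 0, 0, 0, 0], newtons=70)

```text
clock: 14.02
tcp_pos: [0.577, -0.0141, 0.0528]
orientation: [0.001, 0.177, 0.984, 0.001]
wrist_force: [1.6, 4.7, 2.4]
finger_gap: 0.0166
grip_force: 71.0
```

Request:
arm_command(moves=[-1, 0, 0, 0, 0, 0, 0, -1, 0, 6, 0, 0, 0, 0, -1, 0, 7, 0, 0, 0, 0, -1, 0, 8, 0, 0, 0, 0, -1, 0, 0, 0, 0, 0, 0])

```text
clock: 14.65
tcp_pos: [0.5839, 0.0039, 0.0526]
orientation: [0.001, 0.178, 0.984, -0.001]
wrist_force: [-0.8, -1.1, 6.2]
finger_gap: 0.0164
grip_force: 71.5
```

Request:
arm_command(moves=[-1, 0, 0, -8, 0, 0, 0, -1, 0, 0, -15, 0, 0, 0, -1, 0, 0, -30, 0, 0, 0, -1, 0, 0, -40, 0, 0, 0, -1, 0, 0, -35, 0, 0, 0, -1, 0, 0, -20, 0, 0, 0, -1, 0, 0, 0, 0, 0, 0, -1, 0, 0, 0, 0, 0, 0])

```text
clock: 15.65
tcp_pos: [0.5825, 0.0047, 0.1987]
orientation: [-0.001, 0.178, 0.984, -0.0]
wrist_force: [0.1, -0.3, -1.5]
finger_gap: 0.0166
grip_force: 70.4
```

```bash
python3 - <<'E'
from plan import *
s=get_state();print(s['tcp_pos'],s['finger_gap'],s['wrist_force'])
n='scene';p,d=read_camera(n);C=cloud(n,d);X=C.reshape(-1,3);X=X[np.isfinite(X[:,0])]
c=s['tcp_pos']; h=X[(np.hypot(*(X[:,:2]-c[:2]).T)<.085)&(X[:,2]>c[2]-.045)&(X[:,2]<c[2]-.010)]
print(len(h)); print(cv2.minAreaRect((h[:,:2]*1000).astype(np.float32)))
t=h[np.abs(h[:,2]-(c[2]-.017))<.004]
A=np.c_[h[:,:2]-c[:2],np.ones(len(h))]; print(np.percentile(h[:,2]-c[2],[2,50,98]))
cv2.imwrite('pics/s3.png',cv2.resize(p[110:260,200:400],(800,600)))
plan([.4727,.3135,c[2]],210.1,7)
E
```

```text
[0.58245089 0.00472466 0.19867198] 0.016612821037881236 [ 0.10205385 -0.25403109 -1.45082031]
515
((582.9069213867188, 2.0001907348632812), (76.7618637084961, 138.77798461914062), 70.2918701171875)
[-0.02502196 -0.01831363 -0.01359673]
yaw0 159.5 d [-109.5  308.8    0.5] dyaw 50.6 tilt [ 0.002 -0.001 -1.   ]
[30.1, 35.9, np.float64(-0.1), np.float64(-0.1261)]
[25.3, 39.4, np.float64(-0.1), np.float64(-0.1261)]
[20.2, 42.2, np.float64(-0.1), np.float64(-0.1261)]
[14.7, 44.4, np.float64(-0.1), np.float64(-0.1261)]
[9.0, 45.9, np.float64(-0.1), np.float64(-0.1261)]
[3.2, 46.7, np.float64(-0.1), np.float64(-0.1261)]
[-2.7, 46.7, np.float64(-0.1), np.float64(-0.1261)]
```

View pics/s3.png

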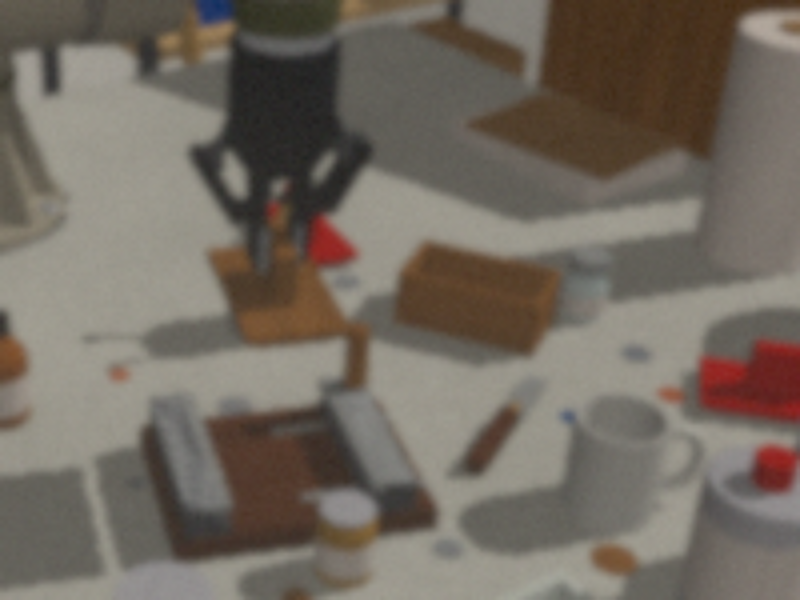

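The lid is held level at (275,290), above the emptied vise. Nothing else has moved.

Request:
arm_command(moves=[-1, 30.1, 35.9, 0, 0, 0, -0.1261, -1, 25.3, 39.4, 0, 0, 0, -0.1261, -1, 20.2, 42.2, 0, 0, 0, -0.1261, -1, 14.7, 44.4, 0, 0, 0, -0.1261, -1, 9, 45.9, 0, 0, 0, -0.1261, -1, 3.2, 46.7, 0, 0, 0, -0.1261, -1, -2.7, 48.7, 0, 0, 0, -0.1261, -1, 0, 0, 0, 0, 0, 0])

```text
clock: 16.7
tcp_pos: [0.4705, 0.3177, 0.1979]
orientation: [-0.001, -0.262, 0.965, 0.0]
wrist_force: [-0.3, -0.9, -1.5]
finger_gap: 0.0169
grip_force: 70.5
```

Request:
arm_command(moves=[-1, 0, 0, 25, 0, 0, 0, -1, 0, 0, 30, 0, 0, 0, -1, 0, 0, 25, 0, 0, 0, -1, 0, 0, 0, 0, 0, 0, -1, 0, 0, 0, 0, 0, 0])

```text
clock: 17.32
tcp_pos: [0.4731, 0.3148, 0.1197]
orientation: [-0.0, -0.259, 0.966, -0.0]
wrist_force: [0.4, -0.0, -1.2]
finger_gap: 0.0167
grip_force: 70.4
```

```bash
cat > lidm.py <<'E'
from plan import *
s=get_state();print(s['tcp_pos'],s['finger_gap'],s['wrist_force'],s['clock'])
c=s['tcp_pos']
n='scene';p,d=read_camera(n);C=cloud(n,d);X=C.reshape(-1,3);X=X[np.isfinite(X[:,0])]
near=np.hypot(X[:,0]-.4727,X[:,1]-.3135)<.085
near&=np.hypot(X[:,0]-.516,X[:,1]-.411)>.033
h=X[near&(X[:,2]>c[2]-.029)&(X[:,2]<c[2]-.012)]
print('lid',len(h),cv2.minAreaRect((h[:,:2]*1000).astype(np.float32)))
h=X[near&(X[:,2]>.01)&(X[:,2]<.06)&(X[:,2]<c[2]-.04)]
print('box',len(h),cv2.minAreaRect((h[:,:2]*1000).astype(np.float32)))
plan([.4717,.3152,.098],210.1,1)
cv2.imwrite('pics/s_%d.png'%(s['clock']*100),cv2.resize(p[130:230,260:393],(798,600)))
E
python3 lidm.py; ls pics
```

```text
[0.47309973 0.31476099 0.11972933] 0.016654602634254407 [ 0.38015638 -0.0304245  -1.19751662] 17.325
lid 347 ((473.19683837890625, 311.13262939453125), (137.16041564941406, 82.94026184082031), 29.956256866455078)
box 733 ((478.139892578125, 311.8138732910156), (136.2743682861328, 83.12789154052734), 29.456161499023438)
yaw0 -149.9 d [ -1.8   0.1 -22.3] dyaw 0.0 tilt [-0.001 -0.    -1.   ]
[1.5, 1.0, np.float64(22.3), np.float64(-0.0007)]
crop1.png
s1.png
s2.png
s3.png
s_1732.png
scene0.png
top0.png
```

```bash
cat > cmp.py <<'E'
from plan import *
s=get_state();c=s['tcp_pos'];bx=np.array([.866,.5]);by=np.array([-.5,.866]);o=np.array([.4727,.3135])
def ext(P,z0,z1):
    u=(P[...,:2]-o)@bx*1000; v=(P[...,:2]-o)@by*1000
    m=(abs(u)<85)&(abs(v)<60)&(P[...,2]>z0)&(P[...,2]<z1)&(np.hypot(P[...,0]-.516,P[...,1]-.411)>.032)
    u=u[m];v=v[m]; q=lambda a:np.percentile(a,[1,3,97,99]).round(1)
    # ends by bins: u ends per v-slice, v ends per u-slice
    ue=[(np.min(u[abs(v-k)<4]),np.max(u[abs(v-k)<4])) for k in range(-30,31,10) if (abs(v-k)<4).sum()>4]
    ve=[(np.min(v[abs(u-k)<4]),np.max(v[abs(u-k)<4])) for k in range(-60,61,10) if (abs(u-k)<4).sum()>3]
    print(len(u),'u',np.median(ue,0).round(1),'v',np.median(ve,0).round(1))
for n in('scene','top'):
    Ps=[cloud(n,read_camera(n)[1]) for _ in range(6)]
    P=np.nanmedian(Ps,0)
    print(n,'lid');ext(P,c[2]-.030,c[2]-.012);print(n,'box rim');ext(P,.048,.061);print('box side');ext(P,.012,.05)
E
python3 cmp.py 2>/dev/null
```

```text
scene lid
347 u [-64.8  67.2] v [-39.1  31.7]
scene box rim
154 u [-61.5  70.3] v [-39.2  32. ]
box side
601 u [-58.5  70.9] v [-40.9  32. ]
top lid
734 u [-71.4  63. ] v [-36.7  37.6]
top box rim
118 u [-67.5  65.7] v [-37.6 -31.6]
box side
122 u [-67.9 -67.4] v [-37.9 -37.5]
```

View pics/s_1732.png

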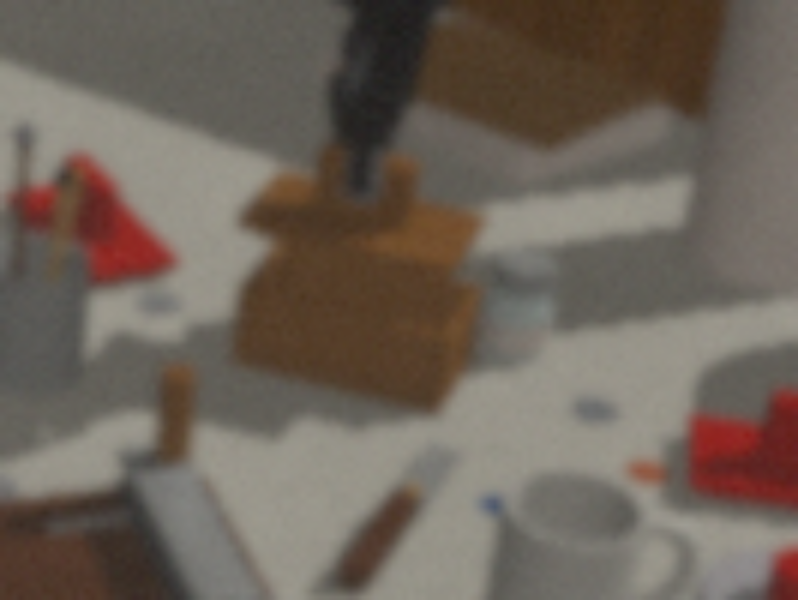

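The lid hangs level above the box at (360,215), but both cameras put it about 3.3 mm short along the box's +x. I correct that and lower it.

Request:
arm_command(moves=[-1, -3.3, 0.3, 0, 0, 0, 0, -1, 0, 0, 10, 0, 0, 0, -1, 0, 0, 10, 0, 0, 0, -1, 0, 0, 0, 0, 0, 0, -1, 0, 0, 0, 0, 0, 0])

```text
clock: 18.6
tcp_pos: [0.4753, 0.3171, 0.0991]
orientation: [-0.0, -0.26, 0.966, -0.0]
wrist_force: [-0.4, -1.5, -1.7]
finger_gap: 0.0169
grip_force: 70.5
```

```bash
python3 cmp.py 2>/dev/null; python3 -c "
from h import *;print(get_state()['tcp_pos'])"
```

```text
scene lid
347 u [-63.3  70.2] v [-38.7  28.6]
scene box rim
98 u [-61.5  70.4] v [-40.  -36.2]
box side
485 u [-58.4  71.1] v [-40.5  31.4]
top lid
705 u [-68.3  66.3] v [-36.4  38. ]
top box rim
90 u [-67.3  62.2] v [-37.6 -33.8]
box side
116 u [-67.8 -67.5] v [-38.  -37.5]
[0.47543053 0.31713857 0.0993901 ]
```

Request:
arm_command(moves=[-1, 0, -0.8, 4, 0, 0, 0, -1, 0, 0, 4, 0, 0, 0, -1, 0, 0, 4, 0, 0, 0, -1, 0, 0, 3, 0, 0, 0, -1, 0, 0, 3, 0, 0, 0, -1, 0, 0, 0, 0, 0, 0, -1, 0, 0, 0, 0, 0, 0])

```text
clock: 20.08
tcp_pos: [0.4759, 0.3165, 0.0815]
orientation: [0.0, -0.26, 0.966, -0.0]
wrist_force: [0.9, 0.5, -1.5]
finger_gap: 0.0168
grip_force: 70.5
```

Still free at 0.0815, so the plug is in the mouth. I lower the last bit and release.

Request:
arm_command(moves=[-1, 0, 0, 1.5, 0, 0, 0, -1, 0, 0, 1, 0, 0, 0, -1, 0, 0, 0, 0, 0, 0])

```text
clock: 20.45
tcp_pos: [0.4759, 0.3166, 0.0797]
orientation: [0.0, -0.26, 0.966, -0.0]
wrist_force: [-2.6, -0.8, 4.8]
finger_gap: 0.0171
grip_force: 71.2
```

Request:
arm_command(moves=[-0.4, 0, 0, 0, 0, 0, 0, -0.06, 0, 0, 0, 0, 0, 0, -0.06, 0, 0, 0, 0, 0, 0, -0.06, 0, 0, -20, 0, 0, 0, -0.06, 0, 0, -40, 0, 0, 0, -0.06, 0, 0, -60, 0, 0, 0, -0.06, 0, 0, -50, 0, 0, 0])

```text
clock: 21.32
tcp_pos: [0.4759, 0.3165, 0.2509]
orientation: [0.0, -0.26, 0.966, 0.0]
wrist_force: [1.4, 0.2, -0.2]
finger_gap: 0.04
grip_force: 0.0
```

Request:
arm_command(moves=[-0.06, 40, -40, 0, 0, 0, 0, -0.06, 40, -40, 0, 0, 0, 0, -0.06, 0, -50, 0, 0, 0, 0, -0.06, 0, 0, 0, 0, 0, 0])

```text
clock: 21.82
tcp_pos: [0.473, 0.1613, 0.249]
orientation: [0.0, -0.257, 0.966, -0.0]
wrist_force: [-0.7, 0.8, 0.5]
finger_gap: 0.0405
grip_force: 0.0
```

```bash
python3 - <<'E'
from plan import *
print(get_state()['tcp_pos'])
bx=np.array([.866,.5]);by=np.array([-.5,.866]);o=np.array([.4727,.3135])
for n in('scene','top'):
    p,d=read_camera(n);P=cloud(n,d)
    u=(P[...,:2]-o)@bx*1000; v=(P[...,:2]-o)@by*1000
    m=(abs(u)<64)&(abs(v)<34)&((abs(u)>36)|(abs(v)>24))&(P[...,2]>.03)&(P[...,2]<.085)
    A=np.c_[u[m],v[m],np.ones(m.sum())]; k=np.linalg.lstsq(A,P[...,2][m]*1000,rcond=None)[0]; print(n,'plate plane',m.sum(),k.round(4),np.percentile(P[...,2][m],[2,98]))
    if n=='scene': cv2.imwrite('pics/s4.png',cv2.resize(p[110:260,220:420],(800,600)))
    X=P[(P[...,2]>.044)&(P[...,2]<.053)]; w=np.c_[(X[:,:2]-vc)@vx,(X[:,:2]-vc)@vy]*1000
    w=w[(abs(w[:,1])<73)&(w[:,0]>0)&(w[:,0]<105)]; print('jaw',np.percentile(w[:,0],[2,98]) if len(w)>5 else '')
E
```

```text
[0.47301304 0.16130391 0.24896714]
scene plate plane 161 [-3.10000e-03  2.36000e-02  6.08362e+01] [0.05799198 0.06378851]
jaw [49.36388107 84.05014242]Traceback (most recent call last):
  File "<stdin>", line 8, in <module>
    return _quantile_unchecked(
        a, q, axis, out, overwrite_input, method, keepdims, weights)
    return _ureduce(a,
                    func=_quantile_ureduce_func,
    ...<5 lines>...
                    overwrite_input=overwrite_input,
                    method=method)
    r = func(a, **kwargs)
    result = _quantile(arr,
                       quantiles=q,
    ...<2 lines>...
                       out=out,
                       weights=wgt)
    slices_having_nans = np.isnan(arr[-1, ...])
                                  ~~~^^^^^^^^^
IndexError: index -1 is out of bounds for axis 0 with size 0
```

View pics/s4.png

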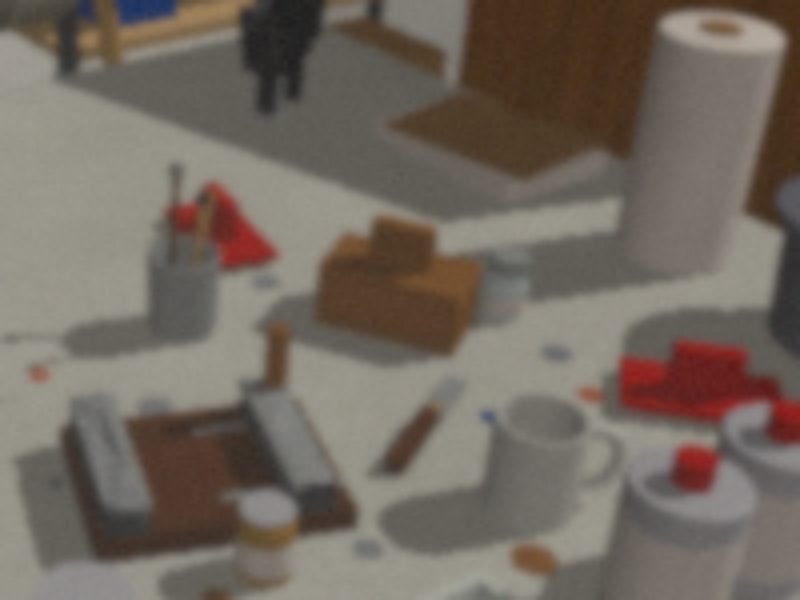

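The lid sits level and flush on the short box at (400,275). The knife is flat at (420,430), the jaw is open about 47 mm, and the bystanders are in place.

```bash
python3 -c "
from workcell import *
print(hand_in())"
```

```text
the job is handed in; nothing more can be done
None
```

The job is handed in; no verdict came back. In the last camera check the lid sat level and home on the short box, the jaw was about 47 mm open, the knife lay flat on the table, and the bystanders in view stood undisturbed (long box and its lid were outside that view).

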